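# Close the open valve block with its cover plate

### The arm

A 7-joint arm with a two-finger parallel gripper is mounted at the origin on the work surface. World frame = base frame: x ahead of the robot, y to its left, z up, the work surface at z = 0. Lengths are in mm, angles in rad, forces in N, time in s.
With the tool pointing down it reaches from about 425 to 950 mm from the base axis. Payload 16.7 kg.
Tool frame: the origin (TCP) lies midway between the tips of the shut fingers; the grasp point (between the pads) lies 19 mm behind it (ctrl.hold_point_z is the x of the grasp point in the tool frame, in mm); x points along the fingers, z is the direction in which the jaws open and shut, and the axes are right-handed (so a half turn about x gives the same grasp; the last joint's range is limited). The gripper opens to 94 mm and grips with 3 to 60 N. Pads are 16 mm wide; open, the fingers measure 119 mm over their backs; the gripper's body (75 mm by 177 mm) begins 78 mm behind the grasp point.
Start: joints at [1.117, 0.426, 0.074, 1.606, -0.034, 1.111, -0.067], TCP at [202.538, -643.858, 205.467] pointing down, gripper open.
Joint ranges: [-2.85, 2.85], [-0.5, 2.14], [-1.23, 1.37], [0.21, 2.46], [-1.02, 4.16], [0.16, 2.05], [-2.73, 2.73]. Speed limits (rad/s): [1.89, 1.89, 2.39, 2.39, 3.01, 3.01, 3.01].

### API

Orientations are given as [roll, pitch, yaw] about the fixed x, y, z axes, in that order (R = Rz(yaw) Ry(pitch) Rx(roll)).
In Python, from bench import ctrl gives the robot as it stands.
- The arm moves only by the tool jog_arm, never from a script. Its argument "deltas" is one flat list of numbers, 7 for each row, row after row: the opening, from -1 (shut) to 1 (fully open), so that 0 is half open, then the shift along the tool's x, y, z in m, then the turn, a rotation vector about the tool's x, y, z in rad. In form: [gripper, x, y, z, rx, ry, rz, gripper, x, y, z, rx, ry, rz, ...]. A call has 1 to 20 rows; each row shifts and turns the commanded pose from where the row before left it, along the tool's axes as they then stand; what a row does not reach is not made up. A row lasts 1/8 s, in which the tool goes at most 62.5 mm and 10.7 degrees, less where a joint would pass 70% of its speed; a pose out of reach is approached as far as the arm can. A call with a gripper value outside its range is refused whole. The fingers move at their own pace and stop on an object; "force" is the grip in N (left out, the last holds). Time passes only in rows, so rows that do not move let the fingers close. It gives the time, the measured TCP pose, the force and the opening at its end, in the units of the state.
- ctrl.read_state(): the state, without advancing time (a new reading comes with each control period).
- ctrl.camera(name): name is "scene" or "top" or "wrist"; returns the picture (480x640x3 uint8, red, green, blue); there is no depth.
- ctrl.camera_info(name): a dict with "intrinsics" (3x3 intrinsics, pixels), "distortion" ([k1, k2, p1, p2, k3] as OpenCV has them; the pictures are not rectified), "R" (3x3) and "t" (3): a world point X has camera coordinates R X + t; the wrist camera has in their place "mount" (4x4, takes a point from camera to tool coordinates, whose origin is the TCP and whose axes are the tool frame's). Camera axes: x right, y down, z forward; pixel columns grow to the right and rows downward; lengths in mm; the calibration is good to about 2 mm. A picture is of the moment at which its call begins: read the wrist's pose just before it. camera_info takes no time and is no camera call.
- ctrl.finish_job(): hands the job in, once; it reports no verdict.
The state is a dict: "clock": time; "qpos": joint angles; "joint_vel": joint speeds; "tau": joint torques, N m; "ee_pos": TCP position; "tcp_rot": TCP orientation; "contact_force": force on the tool from outside, world axes, zero at the start; "torque": the same for the moment, N m; "gripper_width": finger opening in mm.
Only numpy, scipy, OpenCV 4.12 (cv2) and the standard library are available. Lean on these libraries where they do the work, as an engineer would, in place of code of your own. Each camera call takes 0.05 s, during which the arm holds its last target. There are 200 camera calls.

### The job

Two iron valve blocks stand on the assembly bench: one is already closed with a cover, the other is still open. Pick up the loose rectangular aluminium cover plate by its upright blue boss and set it down gently, not dropped, flat on the open block, with its long and short edges lined up with the block's, then let go. Leave the round steel flange where it lies.

Things in the scene. Friction and masses are not known exactly. Their poses are not given: they have to be found in the camera images.
- cover_boss (a point): the loose cover: an aluminium plate 90 mm (its x) by 120 mm (its y) and 10 mm thick, lying flat on the bench, with a solid upright rectangular blue boss in the middle of its top, 24 mm (x) by 50 mm (y) and 44 mm tall, to be gripped across its 24 mm width; 0.3 to 0.52 kg. The point is the centre of the boss, 32 mm above the plate's underside and 22 mm below the boss's top. z is up, y along the long side of both plate and boss; a half turn makes no difference
- open_block_top (a point): the open valve block: dark cast iron, 90 mm (its x) by 120 mm (its y) and 60 mm tall, fixed to the bench, with a rectangular pocket 46 by 64 mm and 30 mm deep in its top. The point is the centre of its top face (the level of the rim, 60 mm above the bench). z is up, y along its long side. The cover has the same outline as this block
- closed_block_top (a point): the other valve block, fixed to the bench, the same size but already closed with a screwed-on cover like the loose one. The point is the top of that cover's boss, 114 mm above the bench; axes as for the open block
- flange_mid (a point): a loose round dark steel flange, a disc of 100 mm diameter and 12 mm thick with a round hub of 42 mm diameter, 40 mm tall in all, lying on the bench; not needed. The point is on its axis, 20 mm above its underside
Not all that is in view belongs to the job. Leave any yellow look-alike of the part that bears cover_boss alone. Leave any red look-alike of the part that bears open_block_top alone.

How it is judged (in metres and radians):
At the end, for the whole second after the job is handed in: The cover lies at rest flat on the top of the open block (boss centre 29 to 35 mm above the block's top, tilt under 0.06 rad), centred within 14 mm and with its long side within 0.19 rad (11 degrees) of the block's, either way round, and is released (horizontal distance between cover_boss and open_block_top below 0.014 m and z of cover_boss in the frame of open_block_top between 0.029 and 0.035 m and angle between the y axis of cover_boss and the y axis of open_block_top, either way round below 0.19 rad and angle between cover_boss's own z axis and vertical below 0.06 rad and linear speed of cover below 0.01 m/s); the robot touches nothing.
It fails at once if the round flange is moved by more than 20 mm (distance of flange_mid from where it was at the start of the episode above 0.02 m).
It fails at once if the cover is dropped (falls free at more than 0.5 m/s, about 13 mm of fall) (linear speed of cover above 0.5 m/s and contact force between the fingers and cover below 0.1 N).
It also fails if it takes over 38 s, if anything falls off the work surface, if the arm or the gripper's body presses on something with over 40 N, if the wrist force passes 120 N, or if a joint passes its speed limit or range.

## Working session

There is one attempt and no reset: what is moved stays moved. The work goes in short steps, Python scripts to look and compute and a tool call to move; the robot and the scene stay as the last step left them, time stands still between calls to the robot, and variables do not carry over. Pictures are saved under pics/ and viewed, about 8 in all and at most 12, crops included, and the job is handed in when it is done.

Besides the shell and the picture viewer there is one more tool, called after "Emit:" as name(argument=value, ...) on one line, values as JSON. jog_arm: Moves the arm, as the interface text tells. Its arguments: {"type":"object","properties":{"deltas":{"type":"array","items":{"type":"number"}},"force":{"type":"number"}},"required":["deltas"]}

```bash
ls; mkdir -p pics; python3 - <<'E'
from bench import ctrl
import cv2,numpy as np
s=ctrl.read_state();print(s)
for n in("scene","top"):
    im=ctrl.camera(n);cv2.imwrite(f"pics/{n}0.png",im[:,:,::-1])
    print(n,ctrl.camera_info(n))
print(ctrl.camera_info("wrist"),ctrl.hold_point_z)
E
```

```text
pics
{'clock': 0.0, 'qpos': array([ 1.11647873,  0.42670677,  0.07382231,  1.60663858, -0.03410088,
        1.11081391, -0.06708096]), 'joint_vel': array([-9.86918945e-05, -1.94364013e-04,  6.88271109e-04, -7.12646601e-04,
        1.44378638e-03, -2.68155979e-04,  3.35780298e-04]), 'tau': array([ 8.64156482e-04, -9.35804629e+01,  3.66706342e+00, -4.54187930e+01,
       -4.87490161e-02,  2.00959237e-02,  1.15706362e-04]), 'ee_pos': array([ 202.42718833, -643.4460808 ,  204.77767246]), 'tcp_rot': array([-3.07850875,  1.56948811,  1.93870989]), 'contact_force': array([ 0.73727347,  1.1142198 , -0.74964404]), 'torque': array([-0.01364425, -0.00637883, -0.01308763]), 'gripper_width': 93.98901152126987}
scene {'intrinsics': array([[541.97078685,   0.        , 323.686151  ],
       [  0.        , 541.97078685, 252.25559767],
       [  0.        ,   0.        ,   1.        ]]), 'distortion': array([-0.16852512,  0.        ,  0.        ,  0.        ,  0.        ]), 'R': array([[-0.75252376,  0.65852263,  0.00747896],
       [ 0.45026449,  0.52275881, -0.72386816],
       [-0.48059325, -0.5413
[... 462 characters left out ...]
1, -0.0146892 , -0.99117622]]), 't': array([-128.28120312,  434.34669385, 1637.42195257])}
{'intrinsics': array([[339.88921282,   0.        , 322.86125093],
       [  0.        , 339.88921282, 238.67129015],
       [  0.        ,   0.        ,   1.        ]]), 'distortion': array([-0.0472646,  0.       ,  0.       ,  0.       ,  0.       ]), 'mount': array([[ 1.47687905e-04, -2.80619723e-01,  9.59819019e-01,
        -1.80028637e+02],
       [ 3.02713195e-04, -9.59818973e-01, -2.80619757e-01,
         8.17586546e+01],
       [ 9.99999943e-01,  3.31994025e-04, -5.68063599e-05,
        -8.59249129e-02],
       [ 0.00000000e+00,  0.00000000e+00,  0.00000000e+00,
         1.00000000e+00]])} -18.8
```

View pics/top0.png

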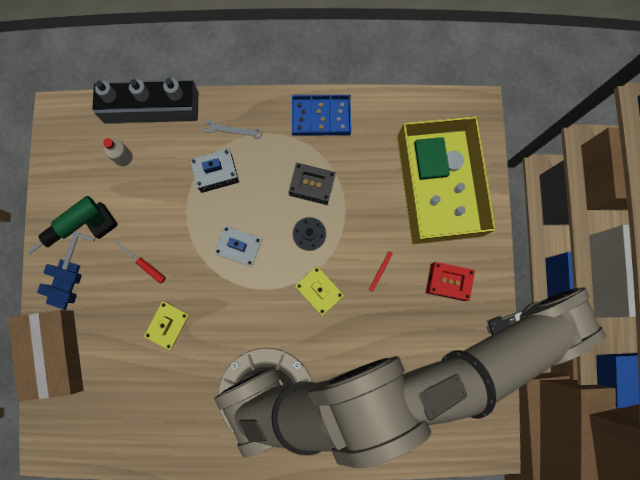

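View pics/scene0.png

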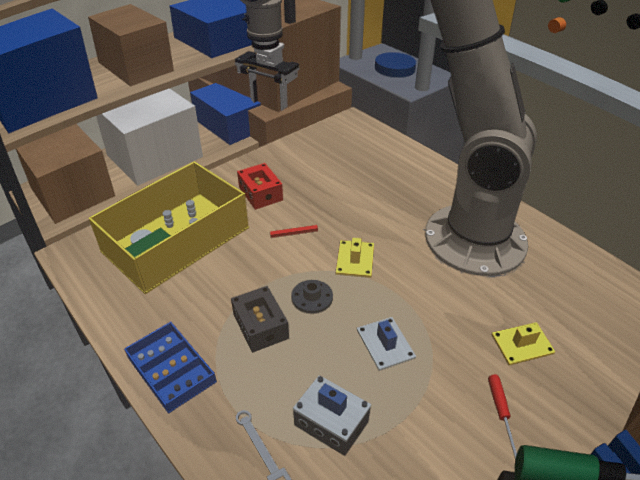

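The loose cover is the aluminium plate with a blue boss at top (239,246), scene (387,340). It could be confused with the closed block's cover at top (214,170), the yellow plates at (320,290) and (166,325). The open block is the dark one at top (312,182); the red one at (451,281) is a look-alike. The flange is at (309,234). I'll check the choice in one close crop.

```bash
python3 - <<'E'
import cv2
im=cv2.imread("pics/top0.png")[150:275,200:350]
cv2.imwrite("pics/crop1.png",cv2.resize(im,None,fx=5,fy=5,interpolation=cv2.INTER_CUBIC)[:600])
E
```

```text
(no output)
```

View pics/crop1.png

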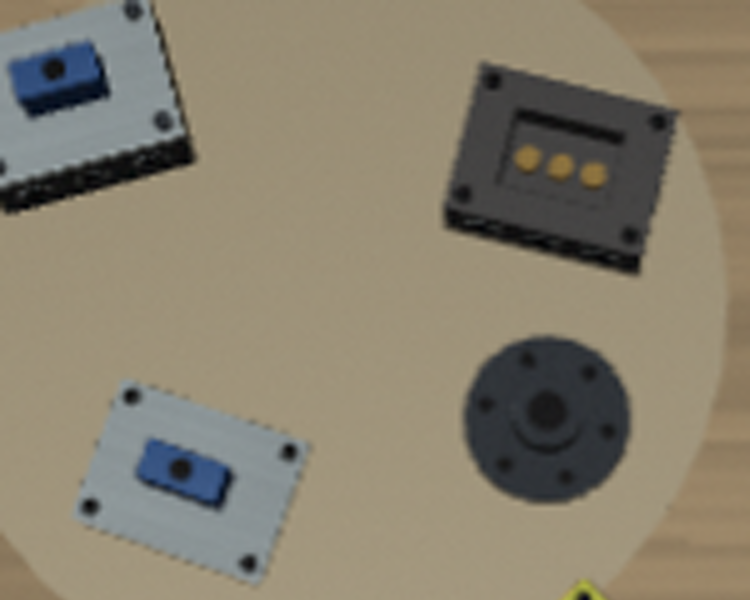

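```bash
cat > h.py <<'E'
from bench import ctrl
import cv2,numpy as np
from scipy.spatial.transform import Rotation as Ro
def tcp():
    s=ctrl.read_state(); return Ro.from_euler('xyz',s['tcp_rot']).as_matrix(),np.array(s['ee_pos'])
def ray(name,px,z,pose=None):
    c=ctrl.camera_info(name)
    d=cv2.undistortPoints(np.array(px,float).reshape(-1,1,2),c['intrinsics'],c['distortion']).reshape(-1,2)
    d=np.c_[d,np.ones(len(d))]
    if name=='wrist':
        R,p=pose; M=c['mount']; W=d@(R@M[:3,:3]).T; o=R@M[:3,3]+p
    else: W=d@c['R']; o=-c['R'].T@c['t']
    return o+W*((z-o[2])/W[:,2])[:,None]
def rect(P):  # 4 corners in order -> centre, long-axis angle, side lengths
    e=np.roll(P,-1,0)-P; L=np.linalg.norm(e,axis=1); k=0 if L[0]+L[2]>L[1]+L[3] else 1
    v=e[k]-e[k+2]; a=np.arctan2(v[1],v[0])
    print("centre",P.mean(0).round(1),"long axis deg",np.degrees(a).round(1)%180,"sides",L.round(1)); return P.mean(0),a
def delta(xy,z,long):  # straight-down pose, jaws across the long axis; both half turns
    R,p=tcp()
    for s in(0,np.pi):
        a=long+np.pi/2+s; Z=np.array([np.cos(a),np.sin(a),0]); X=np.array([0,0,-1.]); T=np.c_[X,np.cross(Z,X),Z]
        rv=Ro.from_matrix(R.T@T).as_rotvec(); print("shift tool mm",(R.T@(np.r_[xy[:2],z]-p)).round(1),"rot",rv.round(3))
E
python3 - <<'E'
from h import *
f=lambda c:np.array(c)/5+[199.6+0,149.6]
c,a=rect(ray('top',f([(127,380),(311,446),(260,584),(77,519)]),10)); 
b,ab=rect(ray('top',f([(484,64),(678,112),(642,256),(446,208)]),60))
print('boss top',ray('top',f([(181,468)]),54))
print('flange',ray('top',f([(547,410)]),40))
R,p=tcp();print(R.round(3),p)
delta(c,200,a); delta(b,300,ab)
E
```

```text
centre [435.4  78.4  10. ] long axis deg 69.8 sides [116.8  87.  115.4  87.8]
centre [ 616.2 -140.9   60. ] long axis deg 75.3 sides [117.1  88.8 117.2  89.2]
boss top [[437.78530964  80.75622017  54.        ]]
flange [[ 471.72666337 -130.49767386   40.        ]]
[[-0.     0.954  0.3  ]
 [ 0.001  0.3   -0.954]
 [-1.    -0.    -0.001]] [ 202.44042634 -643.51281935  204.86077684]
shift tool mm [   5.5  438.9 -618.7] rot [-0.913 -0.001 -0.   ]
shift tool mm [   5.5  438.9 -618.7] rot [ 2.228e+00 -1.000e-03  1.000e-03]
shift tool mm [ -94.8  545.5 -355.4] rot [-1.01e+00 -1.00e-03 -1.00e-03]
shift tool mm [ -94.8  545.5 -355.4] rot [ 2.132e+00 -1.000e-03  1.000e-03]
```

The crop confirms the choice: cover at (192,482) in the crop and open block at (562,160), with sizes within 3 % of the given ones. I'll set out on an outer arc that avoids the minimum-reach zone.

Emit:
jog_arm(deltas=[1,0,0.0353,-0.0197,0,0,0,1,0,0.0353,-0.0197,0,0,0,1,0,0.0353,-0.0197,0,0,0,1,0,0.0353,-0.0197,0,0,0,1,0,0.0353,-0.0197,0,0,0,1,0,0.0353,-0.0197,0,0,0,1,0,0.0353,-0.0197,0,0,0,1,0,0.0353,-0.0197,0,0,0,1,0,0.0353,-0.0197,0,0,0,1,0,0.0353,-0.0197,0,0,0,1,0,0.0088,-0.0423,0,0,0,1,0,0.0088,-0.0423,0,0,0,1,0,0.0088,-0.0423,0,0,0,1,0,0.0088,-0.0423,0,0,0,1,0,0.0088,-0.0423,0,0,0,1,0,0.0088,-0.0423,0,0,0,1,0,0.0088,-0.0423,0,0,0,1,0,0.0088,-0.0423,0,0,0,1,0,0.0088,-0.0423,0,0,0,1,0,0.0088,-0.0423,0,0,0])

```text
clock: 2.6
ee_pos: [436.7, 81.1, 205.5]
tcp_rot: [0.112, 1.571, -1.154]
contact_force: [1.0, -0.1, 0.4]
gripper_width: 94.1
```

Emit:
jog_arm(deltas=[1,0,0,0,-0.152,0,0,1,0,0,0,-0.152,0,0,1,0,0,0,-0.152,0,0,1,0,0,0,-0.152,0,0,1,0,0,0,-0.152,0,0,1,0,0,0,-0.152,0,0,1,0,0,0,0,0,0,1,0,0,0,0,0,0])

```text
clock: 3.6
ee_pos: [437.1, 79.8, 205.4]
tcp_rot: [-2.743, 1.571, -3.101]
contact_force: [0.2, -0.8, -0.4]
gripper_width: 94.1
```

```bash
python3 - <<'E'
from h import *
np.save('pose2.npy',np.c_[tcp()]); print(tcp())
print(ctrl.read_state()['qpos'].round(2))
cv2.imwrite("pics/w2.png",ctrl.camera('wrist')[:,:,::-1])
E
```

```text
(array([[-1.61115586e-04,  3.50150473e-01,  9.36693450e-01],
       [-6.60033755e-06,  9.36693462e-01, -3.50150479e-01],
       [-9.99999987e-01, -6.25971924e-05, -1.48604804e-04]]), array([437.10034232,  79.8237798 , 205.44311841]))
[ 0.14  0.07 -0.48  2.07  0.04  1.   -0.72]
```

View pics/w2.png

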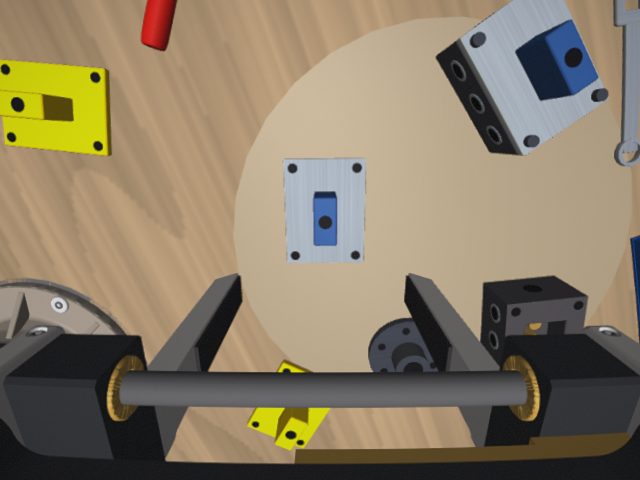

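The wrist view shows the silver plate with the blue boss squarely between the fingers. Its corners are (284,158), (365,158), (365,263), (285,264) and the boss-top hole is at (325,222).

```bash
python3 - <<'E'
from h import *
P=np.load('pose2.npy') if 0 else None
pose=tcp()
c,a=rect(ray('wrist',[(284,158),(365,158),(365,263),(285,264)],10,pose))
t=ray('wrist',[(325,222)],54,pose)[0];print(t)
delta((c+t)/2,18,a)
E
```

```text
centre [439.7  81.4  10. ] long axis deg 69.9 sides [ 87.5 120.7  94.2 121.9]
[439.78400909  81.47836541  54.        ]
shift tool mm [187.5   2.4   1.9] rot [-0.006 -0.    -0.   ]
shift tool mm [187.5   2.4   1.9] rot [ 3.135 -0.     0.   ]
```

Emit:
jog_arm(deltas=[1,0.03,0.0024,0.0019,0,0,0,1,0.03,0,0,0,0,0,1,0.03,0,0,0,0,0,1,0.03,0,0,0,0,0,1,0.025,0,0,0,0,0,1,0.02,0,0,0,0,0,1,0.015,0,0,0,0,0,1,0.007,0,0,0,0,0,1,0,0,0,0,0,0,1,0,0,0,0,0,0])

```text
clock: 4.9
ee_pos: [440.2, 81.6, 19.1]
tcp_rot: [0.549, 1.57, 0.194]
contact_force: [-0.2, 0.7, -0.5]
gripper_width: 94.5
```

Emit:
jog_arm(deltas=[-1,0,0,0,0,0,0,-1,0,0,0,0,0,0,-1,0,0,0,0,0,0,-1,0,0,0,0,0,0,-1,0,0,0,0,0,0,-1,0,0,0,0,0,0,-1,0,0,0,0,0,0,-1,0,0,0,0,0,0], force=35)

```text
clock: 5.9
ee_pos: [439.8, 81.5, 18.5]
tcp_rot: [1.694, 1.571, 1.34]
contact_force: [0.2, 0.4, -0.1]
gripper_width: 23.9
```

The boss is gripped (opening 23.9 mm). I'll lift, then stop beside the block for a close look.

Emit:
jog_arm(deltas=[-1,-0.01,0,0,0,0,0,-1,-0.02,0,0,0,0,0,-1,-0.03,0,0,0,0,0,-1,-0.03,0,0,0,0,0,-1,-0.03,0,0,0,0,0,-1,-0.025,0,0,0,0,0,-1,-0.015,-0.008,0.006,0,0,0,-1,0,-0.016,0.012,0,0,0,-1,0,-0.024,0.018,0,0,0,-1,0,-0.024,0.018,0,0,0,-1,0,-0.024,0.018,0,0,0,-1,0,-0.024,0.018,0,0,0,-1,0,-0.016,0.012,0,0,0,-1,0,-0.008,0.008,0,0,0,-1,0,0,0,0,0,0,-1,0,0,0,0,0,0])

```text
clock: 7.9
ee_pos: [492.9, -90.8, 178.5]
tcp_rot: [2.358, 1.57, 2.005]
contact_force: [0.1, 1.1, -4.1]
gripper_width: 23.8
```

```bash
python3 - <<'E'
from h import *
print(tcp(),ctrl.read_state()['gripper_width'],ctrl.read_state()['contact_force'])
cv2.imwrite("pics/w3.png",ctrl.camera('wrist')[:,:,::-1])
E
```

```text
(array([[-1.71782747e-04,  3.45656144e-01,  9.38361231e-01],
       [ 3.70835959e-04,  9.38361203e-01, -3.45656066e-01],
       [-9.99999916e-01,  2.88600339e-04, -2.89375993e-04]]), array([492.92546518, -90.75743901, 178.46548653])) 23.80688936789267 [ 0.06116085  1.0736891  -4.11514274]
```

View pics/w3.png

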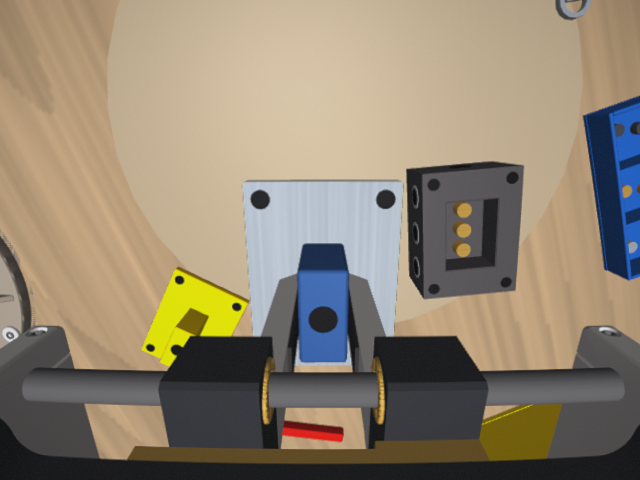

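The cover hangs level: plate far edge (244,181)–(403,181), boss-top hole (323,320). The open block's top-face corners are (417,172), (524,165), (515,291), (424,298).

```bash
python3 - <<'E'
from h import *
pose=tcp();R,p=pose
b,a=rect(ray('wrist',[(417,172),(524,165),(515,291),(424,298)],60,pose))
h=ray('wrist',[(323,320)],p[2]+36,pose)[0]; e=ray('wrist',[(244,181),(403,181)],p[2]-8,pose)
print('hole tool',(R.T@(h-p)).round(1),'far edge tool',((e-p)@R).round(1))
delta(b,178,a)
E
```

```text
centre [ 619.7 -139.2   60. ] long axis deg 76.3 sides [ 94.7 121.   89.6 121.5]
hole tool [-36.   -0.5  -0.2] far edge tool [[  8.   60.1 -43.8]
 [  8.   60.1  43.9]]
shift tool mm [  0.5  -1.6 135.7] rot [-0.113 -0.    -0.   ]
shift tool mm [  0.5  -1.6 135.7] rot [ 3.028 -0.     0.   ]
```

Emit:
jog_arm(deltas=[-1,0,-0.0016,0.012,0,0,0,-1,0,0,0.022,0,0,0,-1,0,0,0.027,0,0,0,-1,0,0,0.027,0,0,0,-1,0,0,0.025,0,0,0,-1,0,0,0.015,0,0,0,-1,0,0,0.0077,0,0,0,-1,0,0,0,-0.05,0,0,-1,0,0,0,-0.06,0,0,-1,0.015,0,0,0,0,0,-1,0.02,0,0,0,0,0,-1,0.02,0,0,0,0,0,-1,0.015,0,0,0,0,0,-1,0.01,0,0,0,0,0,-1,0.006,0,0,0,0,0,-1,0.003,0,0,0,0,0,-1,0,0,0,0,0,0,-1,0,0,0,0,0,0])

```text
clock: 10.2
ee_pos: [620.0, -140.3, 89.9]
tcp_rot: [0.153, 1.57, -0.091]
contact_force: [0.3, 0.4, -2.3]
gripper_width: 23.9
```

```bash
python3 - <<'E'
from h import *
delta([619.7,-139.2],79,np.radians(76)); print(ctrl.read_state()['contact_force'],tcp()[1])
a=ctrl.camera('scene')[220:400,180:440,::-1]; 
cv2.imwrite("pics/s4.png",cv2.resize(a,None,fx=3,fy=3,interpolation=cv2.INTER_CUBIC))
E
```

```text
shift tool mm [10.9  1.  -0.6] rot [-3.141e+00  0.000e+00  1.000e-03]
shift tool mm [10.9  1.  -0.6] rot [ 0.     0.001 -0.   ]
[ 0.25409368  0.35937015 -2.31429386] [ 620.03311077 -140.30671938   89.94833936]
```

View pics/s4.png

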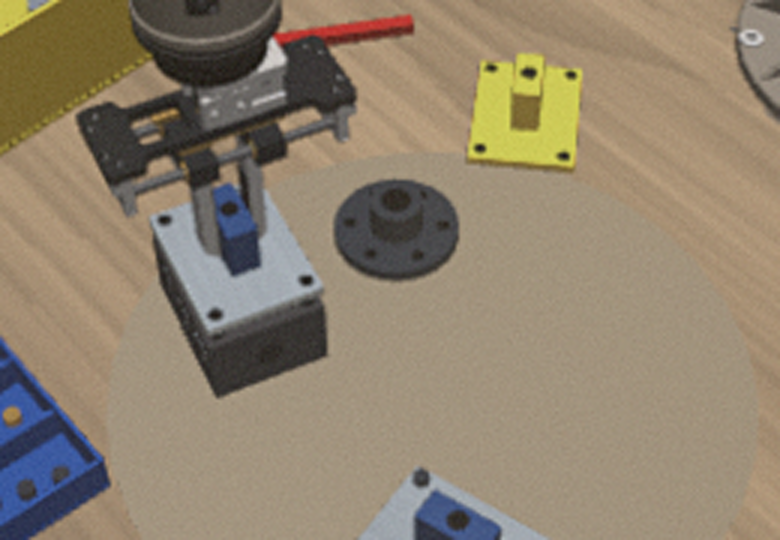

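The scene crop shows the cover about 10 mm above the open block with its edges parallel to the block's (near corner (212,330) over (217,340)). Now I'll lower it slowly.

Emit:
jog_arm(deltas=[-1,0.004,0.001,-0.0006,0,0,0,-1,0.003,0,0,0,0,0,-1,0.001,0,0,0,0,0,-1,0.001,0,0,0,0,0,-1,0,0,0,0,0,0,-1,0,0,0,0,0,0])

```text
clock: 11.0
ee_pos: [619.5, -139.1, 80.6]
tcp_rot: [0.509, 1.571, 0.265]
contact_force: [-0.0, -0.3, -2.9]
gripper_width: 23.7
```

Emit:
jog_arm(deltas=[-1,0.001,0,0,0,0,0,-1,0.001,0,0,0,0,0,-1,0,0,0,0,0,0,-1,0,0,0,0,0,0])

```text
clock: 11.5
ee_pos: [619.4, -139.1, 78.5]
tcp_rot: [1.962, 1.571, 1.718]
contact_force: [-1.4, 0.6, -0.3]
gripper_width: 23.8
```

Emit:
jog_arm(deltas=[-1,0.0007,0,0,0,0,0,-1,0,0,0,0,0,0,-1,0,0,0,0,0,0])

```text
clock: 11.88
ee_pos: [619.5, -139.1, 78.5]
tcp_rot: [-0.525, 1.571, -0.769]
contact_force: [-5.4, 1.2, 9.6]
gripper_width: 23.7
```

Seated: +10 N upward and no further descent. Release and retreat straight up.

Emit:
jog_arm(deltas=[-0.4,0,0,0,0,0,0,0,0,0,0,0,0,0,0.3,0,0,0,0,0,0,0.3,0,0,0,0,0,0,0.3,0,0,0,0,0,0,0.3,0,0,0,0,0,0,0.3,-0.01,0,0,0,0,0,0.3,-0.02,0,0,0,0,0,0.3,-0.03,0,0,0,0,0,0.3,-0.03,0,0,0,0,0,0.3,-0.03,0,0,0,0,0,0.3,-0.02,0,0,0,0,0,0.3,0,0,0,0,0,0])

```text
clock: 13.5
ee_pos: [620.2, -139.3, 219.9]
tcp_rot: [0.039, 1.568, -0.205]
contact_force: [-0.0, -0.3, -0.5]
gripper_width: 61.5
```

```bash
python3 - <<'E'
from h import *
print(tcp(),ctrl.read_state()['gripper_width'])
cv2.imwrite("pics/w5.png",ctrl.camera('wrist')[:,:,::-1])
a=ctrl.camera('scene')[220:400,180:440,::-1]
cv2.imwrite("pics/s5.png",cv2.resize(a,None,fx=3,fy=3,interpolation=cv2.INTER_CUBIC))
E
```

```text
(array([[ 2.98632525e-03,  2.41705699e-01,  9.70345009e-01],
       [-6.21996770e-04,  9.70349597e-01, -2.41704927e-01],
       [-9.99995347e-01,  1.18258067e-04,  3.04811967e-03]]), array([ 620.21693041, -139.26813442,  219.91608787])) 61.4692200122844
```

View pics/w5.png

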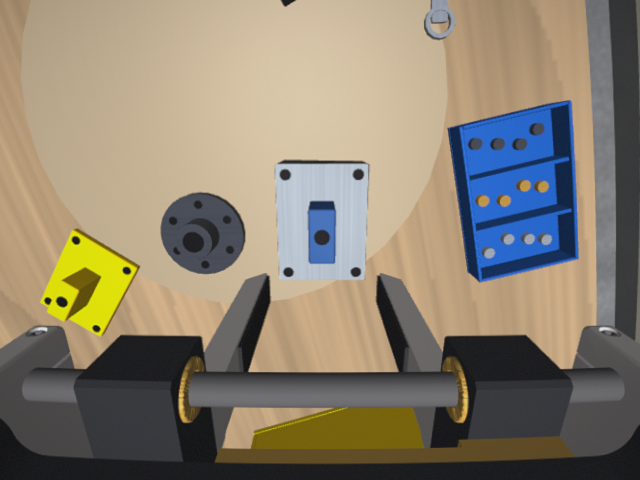

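View pics/s5.png

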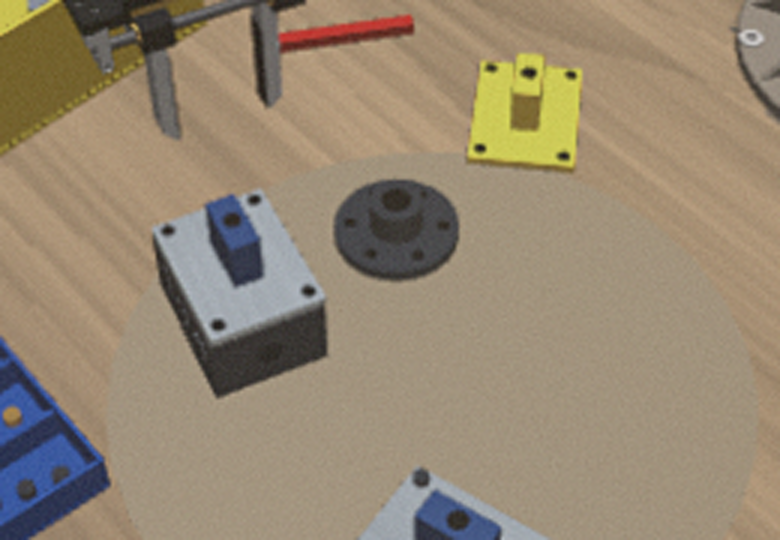

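Both views show the cover flat and flush on the block: wrist corners (276,163) to (366,280), scene plate edges meeting the block's edges. The gripper is clear and the flange hasn't moved.

```bash
python3 -c "
from bench import ctrl
print(ctrl.finish_job())"
```

```text
the job is handed in; nothing more can be done
None
```

The aluminium cover is on the open block, flat and lined up, and I've handed the job in at about 13.6 s of the 38 s allowed. No verdict was reported.

- **What I did:** I gripped the cover by its blue boss (opening 23.9 mm) and carried it over. I lowered it in small steps until it seated, with about 10 N upward, then let go and moved straight up.
- **Last checks:** The final wrist and scene pictures show the cover flush on the block, the gripper clear and the flange not visibly moved. I judged these by eye and did not measure the final offset.
- **Disagreement:** The top camera placed the cover and block 2–5 mm differently from the wrist camera, and put the block's angle at 75.3° against 76.3°. I used the wrist position with an angle of about 76°, and the gap is well inside the limits. No check failed.

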